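# Hold up a tissue cassette with the tongs

### The arm

A 6-joint arm with a two-finger parallel gripper is mounted at the origin on a cart in front of the work surface, level with it; the furniture and walls round the work are solid. World frame = base frame: x ahead of the robot, y to its left, z up, the work surface at z = 0. Lengths are in mm, angles in rad, forces in N, time in s.
With the tool pointing down it reaches from about 400 to 825 mm from the base axis. Payload 7 kg.
Tool frame: the origin (TCP) lies between the finger pads; the fingertips stand 19 mm ahead of it and the grasp point (between the pads) is the TCP; z points along the fingers, y is the line along which they close (so a half turn about z gives the same grasp; the last joint's range is limited). The gripper opens to 88 mm and grips with 3 to 60 N. Pads are 19 mm wide; open, the fingers measure 130 mm over their backs; the gripper's body (78 mm by 193 mm) begins 47 mm behind the grasp point.
Start: joints at [1.482, 0.359, 0.012, 0, -1.224, -0.288], TCP at [248.371, 627.62, 245.561] pointing down, gripper open.
Joint ranges: [-3.07, 3.07], [-1.43, 2.12], [-1.02, 1.25], [-3.03, 1.67], [-3.05, -0], [-3.03, 3.03]. Speed limits (rad/s): [2.39, 2.39, 3.01, 3.14, 3.14, 3.14].

### API

Orientations are given as a rotation vector (axis times angle).
In Python, from plant import ctrl gives the robot as it stands.
- The arm moves only by the tool apply_moves, never from a script. Its argument "series" is a list of rows, each a list of 3 entries, a list of its own where there are three numbers: the closure, from 0 (fully open) to 1 (shut), then the shift along the tool's x, y, z in cm, then the turn about the tool's z in rad. In form: [[gripper, [tx, ty, tz], roll], ...]. A call has 1 to 20 rows; each row is the pose to reach, as a shift and turn from the pose commanded when the call began, along the tool's axes at that moment; what a row does not reach only later rows make up. A row lasts 1/10 s, in which the tool goes at most 50 mm and 8.59 degrees, less where a joint would pass 70% of its speed; a pose out of reach is approached as far as the arm can. A call with a gripper value outside its range is refused whole. The fingers move at their own pace and stop on an object; "grip_force" is the grip in N (left out, the last holds). Time passes only in rows, so rows that repeat a pose let the fingers close. It gives the time, the measured TCP pose, the force, the opening and the grip force at its end, in the units of the state.
- ctrl.get_obs(): the state, without advancing time (a new reading comes with each control period).
- ctrl.grab_frame(name): name is "scene" or "top"; returns the picture (400x640x3 uint8, red, green, blue); there is no depth.
- ctrl.camera_model(name): a dict with "fx", "fy", "cx", "cy" (pixels), "extrinsics" (4x4, takes a point from camera to world coordinates). Camera axes: x right, y up, looking along -z (the intrinsics and any distortion apply to the point x, -y, -z); pixel columns grow to the right and rows downward; lengths in mm; the calibration is good to about 2 mm. A picture is of the moment at which its call begins. camera_model takes no time and is no camera call.
- ctrl.finish_job(): hands the job in; it is judged then, once.
Trained networks look in the newest picture that a camera, given by its name, has taken for a name from the list of things; names that differ only in an ending like _2 or _b are one class to them, and where a whole thing is asked for, a point or a joint stands for the part that bears it (a point fixed in the world has none). Each returns a list of dicts, best first, with "conf" (0 to 1); they miss things now and then, are a little off and sometimes report something else, mostly with a low value. They report only what shows in the picture. A call takes as long as a camera call.
- ctrl.outline_of(name, camera): "mask" (400x640 bool, what is visible of it) and "extent" ([left, top, width, height] in pixels, round what is visible of it).
The state is a dict: "clock": time; "joint_positions": joint angles; "joint_vel": joint speeds; "joint_torque": joint torques, N m; "tool_pos": TCP position; "ee_rot": TCP orientation; "contact_force": force on the tool from outside, world axes, zero at the start; "moment": the same for the moment, N m; "grip_width": finger opening in mm; "grip_force": force on a finger pad.
Only numpy, scipy, OpenCV 4.12 (cv2) and the standard library are available. Lean on these libraries where they do the work, as an engineer would, in place of code of your own. Each camera call takes 0.05 s, during which the arm holds its last target. There are 200 camera calls.

### The job

Pick up the spring tongs by their blue finger rests without squeezing them shut, bring their open jaws round the middle of the long sides of the pink tissue cassette on its little stand, then squeeze and lift the cassette level until it is at least 10 cm above the desk. Touch the cassette only with the tongs, do not let it fall to the desk, and leave the other things where they are; the job ends with the robot still holding the cassette up, motionless, in the squeezed tongs.

Things in the scene. Friction and masses are not known exactly. Their poses are not given: they have to be found in the camera images.
- tongs_grip (a point): grasp point of the loose spring tongs: midway between their two blue finger rests, half-way up (10 mm above the desk as they lie). x points along the tongs to the jaws, y across them, z up. Each rest is a flat pad outside an arm, 36 mm along x, 20 mm high, its outer face 26 mm from this point (52 mm over both when open): squeeze along y, from above. The frame belongs to the +y arm
- tongs: the same steel tongs: 151 mm long, 20 mm high, 80 g, two arms joined by a black spring head 55 mm behind the origin; origin below tongs_grip, at the underside, same axes. The centre of mass is near tongs_grip
- tongs_tip (a point): point midway between the two dark rubber jaw pads of the open tongs, 75 mm ahead of tongs_grip along x, same axes. The pads are 24 mm along x, 14 mm high (3 to 17 mm above the tongs' underside), 46 mm apart when open; the steel jaws measure 60 mm over their outsides and end 13 mm ahead of this point. As the tongs are squeezed by an angle, this frame turns by half of it in the hand
- tongs_arm (a joint): how far the tongs are squeezed, rad: 0 open (stop), 0.36 shut, about 0.14 on the cassette. A spring pushes them open: 4 N at the rests to start closing, 9 N at the cassette. Per rad the rests close by 55 mm and the jaw pads by 130 mm: squeezed to 50 mm over the rests they are held firmly with the jaws about 42 mm apart; on the cassette the rests measure about 43 mm
- cassette_pink_center (a point): centre of the pink perforated plastic tissue cassette: 28 mm along x, 41 mm along y, 7 mm thick (z), 12 g. It lies loose and flat on the stand, underside 16 mm above the desk, overhanging the stand's white block by 5 mm on each long side. The tongs fit from the robot's left, pointing along the cassette's -y, a jaw pad on each x side
- stand: fixed stand: grey base plate 34 x 46 mm (x, y), 4 mm thick, with a white block 18 x 34 mm on it, top 16 mm above the desk; origin at the middle of its underside, axes as the cassette's. A dark printer 160 mm high stands 20 mm or more to its right, a desk screen 375 mm high behind it
- cassette_green: bystander: green tissue cassette, 28 x 41 x 7 mm, lying on the desk; origin at the middle of its underside
- oil_bottle: bystander: small amber bottle with a black cap, 25 mm across, 66 mm high; origin at the middle of its underside
- usb_stick: bystander: red memory stick, 17 x 52 x 8 mm, lying on the desk; origin at the middle of its underside

How it is judged:
By the outcome, as a careful person would: the job done as asked, in the order asked, and still so for the second after the job is handed in, while the arm keeps its last pose, push and grip.
It also fails if it takes over 38 s, if anything falls off the work surface, if the arm or the gripper's body presses on something with over 40 N, if the wrist force passes 120 N, or if a joint passes its speed limit or range.

## Working session

There is one attempt and no reset: what is moved stays moved. The work goes in short steps, Python scripts to look and compute and a tool call to move; the robot and the scene stay as the last step left them, time stands still between calls to the robot, and variables do not carry over. Pictures are saved under pics/ and viewed, at most 10 in all, crops included, and the job is handed in when it is done.

Besides the shell and the picture viewer there is one more tool, called after ">>>" by a JSON object that holds its "method" and its "body". apply_moves: Moves the arm, as the interface text tells. Its arguments: {"type":"object","properties":{"series":{"type":"array"},"grip_force":{"type":"number"}},"required":["series"]}

```bash
mkdir -p pics; ls; python3 - <<'E'
from plant import ctrl
import cv2,numpy as np
np.set_printoptions(precision=3,suppress=True)
o=ctrl.get_obs()
for k in o: print(k,np.array(o[k]))
for n in("scene","top"):
    cv2.imwrite(f"pics/{n}0.png",ctrl.grab_frame(n)[:,:,::-1]); print(n,ctrl.camera_model(n))
    for t in("tongs","tongs_grip","tongs_tip","cassette_pink_center","stand","cassette_green","oil_bottle","usb_stick"):
        for d in ctrl.outline_of(t,n)[:2]:
            ys,xs=np.nonzero(d["mask"]); print(t,round(d["conf"],2),d["extent"],xs.mean().round(1),ys.mean().round(1),len(xs))
E
```

```text
pics
clock 0.0
joint_positions [ 1.482  0.359  0.011 -0.    -1.224 -0.288]
joint_vel [-0.001  0.002 -0.001 -0.    -0.002 -0.002]
joint_torque [ -0.002 -58.271  29.306   6.998   0.007  -0.   ]
tool_pos [248.215 627.214 244.63 ]
ee_rot [ 3.084 -0.588 -0.   ]
contact_force [ 0.608 -0.147 -0.664]
moment [-0.009 -0.018  0.033]
grip_force 0.0
grip_width 87.61337409491675
scene {'fx': 505.4589196851862, 'fy': 505.4589196851862, 'cx': 315.69026418257835, 'cy': 196.78290852933657, 'extrinsics': array([[ -0.789,   0.505,  -0.35 , 170.481],
       [ -0.614,  -0.651,   0.447, 524.394],
       [ -0.002,   0.567,   0.824, 748.961],
       [  0.   ,   0.   ,   0.   ,   1.   ]])}
tongs 0.87 [264.5, 178.9, 43.5, 71.7] 290.2 220.2 618
tongs_grip 0.8 [262.0, 175.3, 43.8, 78.9] 288.6 216.3 697
tongs_tip 0.71 [382.1, 209.3, 19.2, 15.9] 392.4 217.0 344
tongs_tip 0.63 [265.1, 173.6, 43.7, 77.1] 290.5 219.3 680
cassette_green 0.85 [386.7, 208.2, 17.1, 20.5] 392.7 217.0 329
cassette_green 0.48 [362.0, 237.7, 31.1, 16.2] 378.4 247.1 281
oil_bottle 0.78 [305.9, 135.7, 13.7, 27.2] 311.0 152.0 308
usb_stick 0.62
[... 234 characters left out ...]
.009,   0.997,  -0.078, 383.108],
       [ -1.   ,   0.009,   0.008, 154.777],
       [  0.008,   0.078,   0.997, 904.613],
       [  0.   ,   0.   ,   0.   ,   1.   ]])}
tongs 0.87 [284.9, 140.7, 62.4, 70.3] 310.2 179.9 431
tongs_grip 0.84 [286.0, 141.6, 58.7, 67.7] 311.5 176.2 535
tongs_tip 0.65 [285.7, 140.1, 62.3, 71.2] 310.5 178.4 366
cassette_pink_center 0.65 [347.9, 184.2, 28.1, 15.2] 362.0 191.9 306
stand 0.52 [350.7, 196.2, 19.7, 4.1] 363.1 198.7 28
cassette_green 0.72 [352.4, 244.7, 24.8, 19.7] 364.8 251.4 294
oil_bottle 0.54 [369.9, 149.0, 10.9, 13.4] 372.4 154.3 127
oil_bottle 0.17 [312.0, 156.8, 34.6, 41.1] 325.7 179.0 118
usb_stick 0.59 [326.1, 245.6, 9.4, 23.4] 331.2 256.8 189
```

View pics/scene0.png

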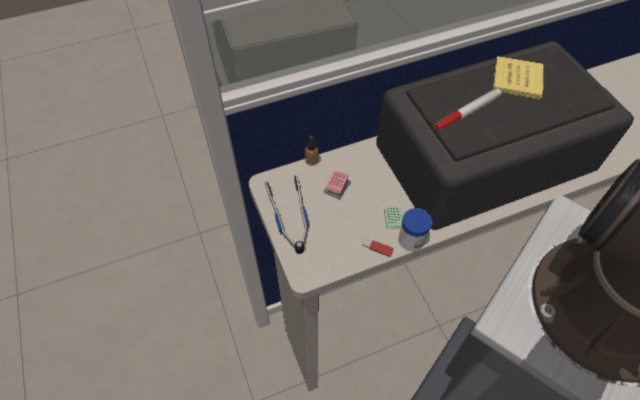

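View pics/top0.png

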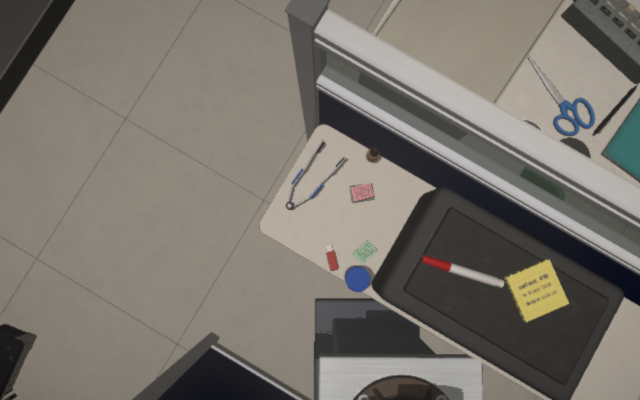

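```bash
python3 - <<'E'
import cv2,numpy as np
a=cv2.imread("pics/top0.png")[120:290,260:420]; b=cv2.imread("pics/scene0.png")[120:270,245:435]
cv2.imwrite("pics/topc.png",cv2.resize(a,None,fx=3.5,fy=3.5,interpolation=cv2.INTER_CUBIC))
cv2.imwrite("pics/scenec.png",cv2.resize(b,None,fx=4,fy=4,interpolation=cv2.INTER_CUBIC))
E
```

```text
(no output)
```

View pics/topc.png

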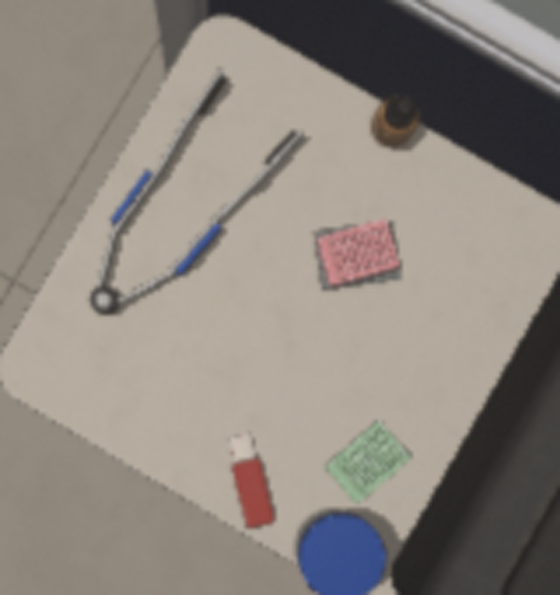

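View pics/scenec.png

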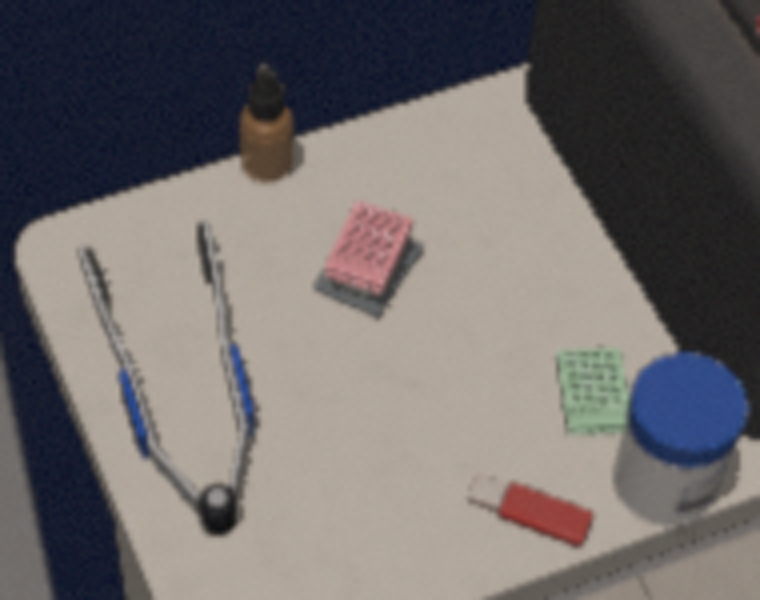

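The crops show the tongs (spring head at top-crop (105,299), rests (131,197)/(200,249), pads (211,93)/(282,148)). The pink cassette on its stand is at (358,254), the matching points are in the scene crop, and a blue-lidded jar and the printer stand nearby.

```bash
cat >h.py <<'E'
import numpy as np,cv2
from plant import ctrl
np.set_printoptions(precision=3,suppress=True)
M={n:ctrl.camera_model(n) for n in("scene","top")}
def ray(n,p):
    m=M[n];E=np.array(m["extrinsics"]);d=E[:3,:3]@np.array([(p[0]-m["cx"])/m["fx"],-(p[1]-m["cy"])/m["fy"],-1]);return E[:3,3],d/np.linalg.norm(d)
def onz(n,p,z):
    c,d=ray(n,p);return c+d*(z-c[2])/d[2]
def tri(pt,ps):
    A=np.zeros((3,3));b=np.zeros(3);R=[ray("top",pt),ray("scene",ps)]
    for c,d in R:
        P=np.eye(3)-np.outer(d,d);A+=P;b+=P@c
    x=np.linalg.solve(A,b);return x,[np.linalg.norm(np.cross(x-c,d)) for c,d in R]
def proj(n,X):
    m=M[n];E=np.array(m["extrinsics"]);q=E[:3,:3].T@(np.array(X)-E[:3,3]);return np.array([m["cx"]+m["fx"]*q[0]/-q[2],m["cy"]+m["fy"]*q[1]/q[2]])
ct=lambda p:((p[0]+.5)/3.5-.5+260,(p[1]+.5)/3.5-.5+120)
cs=lambda p:((p[0]+.5)/4-.5+245,(p[1]+.5)/4-.5+120)
E
python3 - <<'E'
from h import *
P=dict(restL=((131,197),(135,412)),restR=((200,249),(243,386)),head=((105,299),(218,506)),padL=((211,93),(96,275)),padR=((282,148),(206,253)),cas=((358,253),(370,246)),bottlecap=((401,108),(265,80)),jar=((343,554),(688,405)))
for k,(a,b) in P.items():
    x,r=tri(ct(a),cs(b)); print(k,x,r[0],onz("top",ct(a),12)[:2],onz("scene",cs(b),12)[:2])
def seg(n,lo,hi,box):
    im=cv2.imread(f"pics/{n}0.png");h=cv2.cvtColor(im,cv2.COLOR_BGR2HSV);m=cv2.inRange(h,lo,hi);k=np.zeros_like(m);k[box[1]:box[3],box[0]:box[2]]=1;return m*k
for n,bx in(("top",(345,175,385,205)),("scene",(320,165,355,200))):
    h=seg(n,(165,60,80),(180,255,255),bx)|seg(n,(0,60,80),(6,255,255),bx)
    pts=np.argwhere(h)[:,::-1].astype(np.float32);r=cv2.minAreaRect(pts)
    X=np.array([onz(n,p,23)[:2] for p in pts]);w=cv2.minAreaRect(X.astype(np.float32));print(n,len(pts),r,"world",X.mean(0),w,cv2.boxPoints(w).tolist())
E
```

```text
restL [502.515 204.57    8.072] 0.06048263914875987 [501.941 204.319] [500.809 206.295]
restR [473.706 165.343   7.74 ] 0.6219034575365556 [472.747 164.965] [472.509 167.705]
head [444.605 218.656   9.123] 0.550466414524308 [443.941 218.157] [444.021 220.113]
padL [563.139 159.818   7.751] 0.30766548510318603 [562.024 159.627] [561.166 162.049]
padR [532.221 119.06    6.321] 0.5331903635817337 [530.824 119.005] [529.928 122.408]
cas [471.42   76.372  16.47 ] 0.6033421838341754 [471.342  75.668] [473.787  73.934]
bottlecap [545.935  57.211  59.511] 0.6307549861515681 [554.516  51.38 ] [572.413  25.328]
jar [306.956  87.209  57.476] 0.03347386257057139 [302.899  83.598] [315.9    58.438]
top 288 ((361.8962097167969, 191.8867950439453), (14.285496711730957, 20.46672248840332), 74.05460357666016) world [470.244  76.65 ] ((470.35943603515625, 76.6847152709961), (27.975303649902344, 40.036102294921875), 16.501192092895508) [[451.2620544433594, 91.90531158447266], [462.6336975097656, 53.51814270019531], [489.4568176269531, 61.46411895751953], [478.0851745605469, 99.85128784179688]]
scene 306 ((336.8000183105469, 181.40000915527344), (15.205260276794434, 21.466251373291016), 26.56505012512207) world [469.3    81.663] ((469.2950134277344, 81.62237548828125), (28.008071899414062, 43.90252685546875), 15.209134101867676) [[450.022705078125, 99.13092803955078], [461.54022216796875, 56.7661018371582], [488.56732177734375, 64.11382293701172], [477.0498046875, 106.47865295410156]]
```

```bash
cat >>h.py <<'E'
from scipy.spatial.transform import Rotation as Ro
def go(X,yaw_deg):
    # shift in tool axes (cm) and roll from the current pose to world TCP X, tool x at yaw
    o=ctrl.get_obs();R=Ro.from_rotvec(o["ee_rot"]).as_matrix()
    y=np.arctan2(R[1,0],R[0,0]);print("tcp",np.array(o["tool_pos"]),"yaw",np.degrees(y),"z",R[:,2],"clock",o["clock"],"j",np.array(o["joint_positions"]))
    r=-(np.radians(yaw_deg)-y);r=(r+np.pi)%(2*np.pi)-np.pi
    print("shift cm",R.T@(np.array(X)-o["tool_pos"])/10,"roll",r)
E
python3 - <<'E'
from h import *
for p in((530,100),(640,280)):print("printer",onz("scene",cs(p),0))
for p in((100,205),(300,142),(520,68)):print("back edge",onz("scene",cs(p),0))
for p in((150,585),(20,280)):print("left edge",onz("scene",cs(p),0))
x,r=tri((321,38),(228,100));print(x)
go((488,185,120),-37.5)
E
```

```text
printer [469.681 -51.329   0.   ]
printer [370.467   6.912   0.   ]
back edge [592.341 124.655   0.   ]
back edge [541.702  37.577  -0.   ]
back edge [485.011 -65.364  -0.   ]
left edge [447.338 261.044   0.   ]
left edge [592.997 179.423  -0.   ]
[689.975 144.688 154.736]
tcp [248.386 627.613 245.576] yaw -21.588956942257603 z [ 0.  0. -1.] clock 0.9 j [ 1.482  0.359  0.012  0.    -1.224 -0.288]
shift cm [38.566 32.34  12.557] roll 0.27770008878419095
```

>>> {"method": "apply_moves", "body": {"series": [[0,[1,0.8,0],0],[0,[3,2.5,0],0.02],[0,[6,5,0.5],0.04],[0,[9,7.5,1],0.06],[0,[12,10,2],0.08],[0,[15,12.6,3],0.1],[0,[18,15.1,4],0.12],[0,[21,17.6,5],0.14],[0,[24,20.1,6],0.16],[0,[27,22.6,7],0.18],[0,[30,25.2,8.5],0.2],[0,[33,27.7,10],0.22],[0,[35.5,29.8,11.5],0.25],[0,[37.5,31.4,12.2],0.27],[0,[38.3,32.1,12.5],0.277],[0,[38.6,32.3,12.6],0.278],[0,[38.6,32.3,12.6],0.278]]}}

```text
clock: 2.6
tool_pos: [488.6, 185.2, 119.9]
ee_rot: [-2.974, 1.01, -0.0]
contact_force: [0.2, 1.1, -0.1]
grip_width: 87.7
grip_force: 0.0
```

```bash
python3 - <<'E'
from h import *
for n in("top","scene"):
    im=ctrl.grab_frame(n)
    for X in((488.1,185,20),(488.1,185,120)):
        p=proj(n,X);print(n,p)
    cv2.imwrite(f"pics/{n}1.png",im[:,:,::-1])
a=cv2.imread("pics/top1.png");b=cv2.imread("pics/scene1.png")
cv2.imwrite("pics/both1.png",np.vstack([cv2.resize(a[110:260,230:430],None,fx=2,fy=2),cv2.resize(b[110:260,230:430],None,fx=2,fy=2)]))
go((488,185,21.5),-37.5)
E
```

```text
top [306.609 182.489]
top [304.729 175.698]
scene [291.832 215.651]
scene [289.171 180.92 ]
tcp [488.463 186.057 120.091] yaw -37.46473681244924 z [ 0.001  0.001 -1.   ] clock 2.7 j [ 0.74   0.23  -0.489  0.    -0.85   0.177]
shift cm [0.025 0.122 9.859] roll 0.0006154587275091217
```

View pics/both1.png

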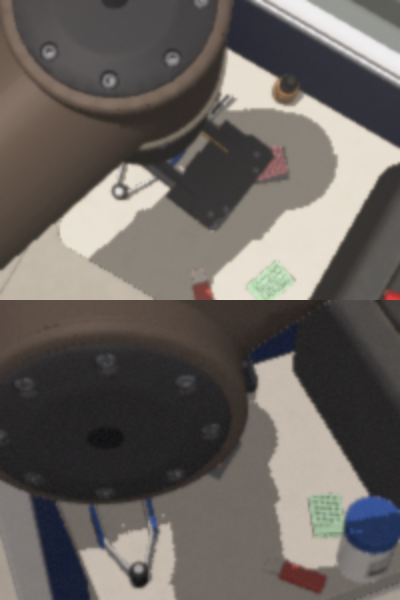

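The gripper stands above the tongs, tool axes aligned with them. It hides the rests in both views, but the head, at (120,190) in the upper half, hasn't moved. Descending now.

>>> {"method": "apply_moves", "body": {"series": [[0,[0,0.05,1.5],0],[0,[0,0.05,4],0],[0,[0,0.05,6.5],0],[0,[0,0.05,8.5],0],[0,[0,0.05,9.4],0],[0,[0,0.05,9.8],0],[0,[0,0.05,9.8],0]], "grip_force": 6}}

```text
clock: 3.4
tool_pos: [488.2, 185.4, 21.8]
ee_rot: [-2.975, 1.009, -0.0]
contact_force: [-0.1, -0.9, 0.6]
grip_width: 87.4
grip_force: 0.0
```

>>> {"method": "apply_moves", "body": {"series": [[0.2,[0,0,0],0],[0.3,[0,0,0],0],[0.36,[0,0,0],0],[0.4,[0,0,0],0],[0.42,[0,0,0],0],[0.43,[0,0,0],0],[0.43,[0,0,0],0],[0.43,[0,0,0],0],[0.43,[0,0,0],0],[0.43,[0,0,0],0]], "grip_force": 15}}

```text
clock: 4.4
tool_pos: [488.5, 185.1, 21.8]
ee_rot: [-2.974, 1.01, -0.001]
contact_force: [1.2, 0.3, 2.8]
grip_width: 50.4
grip_force: 5.3
```

```bash
python3 - <<'E'
from h import *
go((435.8,197.7,76.6),-74)
E
```

```text
tcp [488.47  185.074  21.755] yaw -37.509500518443 z [ 0.001  0.    -1.   ] clock 4.4 j [ 0.738  0.371 -0.585  0.    -0.614  0.178]
shift cm [-4.945  2.202 -5.487] roll 0.6368793616504536
```

>>> {"method": "apply_moves", "body": {"series": [[0.435,[0,0,-0.3],0],[0.435,[0,0,-1],0],[0.435,[0,0,-2],0],[0.435,[0,0,-3],0],[0.435,[0,0,-4],0],[0.435,[0,0,-5],0],[0.435,[0,0,-5.5],0],[0.435,[0,0,-5.5],0]]}}

```text
clock: 5.2
tool_pos: [488.6, 185.2, 77.6]
ee_rot: [-2.973, 1.01, -0.001]
contact_force: [0.9, -0.1, -0.5]
grip_width: 49.2
grip_force: 4.3
```

>>> {"method": "apply_moves", "body": {"series": [[0.435,[-0.2,0.1,0],0.03],[0.435,[-0.6,0.3,0],0.09],[0.435,[-1.1,0.5,0],0.16],[0.435,[-1.7,0.75,0],0.23],[0.435,[-2.3,1.0,0],0.3],[0.435,[-2.9,1.3,0],0.37],[0.435,[-3.5,1.55,0],0.44],[0.435,[-4.1,1.8,0],0.51],[0.435,[-4.6,2.05,0],0.58],[0.435,[-4.9,2.2,0],0.62],[0.435,[-4.95,2.2,0],0.637],[0.435,[-4.95,2.2,0],0.637],[0.435,[-4.95,2.2,0],0.637]]}}

```text
clock: 6.5
tool_pos: [435.6, 197.5, 76.4]
ee_rot: [2.509, -1.89, 0.0]
contact_force: [1.1, -0.7, -1.1]
grip_width: 49.4
grip_force: 4.3
```

```bash
python3 - <<'E'
from h import *
for n in("top","scene"):
    im=ctrl.grab_frame(n)
    cv2.imwrite(f"pics/{n}2.png",im[:,:,::-1])
    for X in ((456.5,125.6,65),(470.3,77.5,23)):print(n,proj(n,X))
a=cv2.imread("pics/top2.png");b=cv2.imread("pics/scene2.png")
cv2.imwrite("pics/both2.png",np.hstack([cv2.resize(a[130:230,280:405],None,fx=3.2,fy=3.2,interpolation=2),cv2.resize(b[130:230,270:395],None,fx=3.2,fy=3.2,interpolation=2)]))
go((435.8,197.7,31.1),-74)
E
```

```text
top [337.587 196.838]
top [361.49  191.901]
scene [328.051 187.157]
scene [337.709 179.71 ]
tcp [435.601 197.494  76.459] yaw -73.98873543461762 z [-0. -0. -1.] clock 6.6 j [ 0.838  0.225 -0.63   0.    -0.716 -0.559]
shift cm [-0.015 -0.025  4.536] roll 0.00019660375472874136
```

View pics/both2.png

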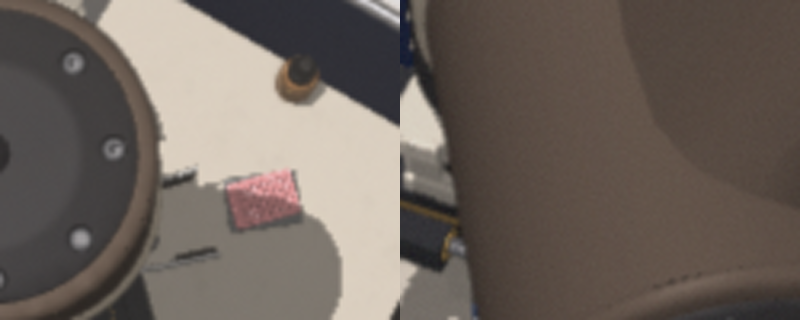

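```bash
python3 - <<'E'
from h import *
f=lambda p:((p[0]+.5)/3.2-.5+280,(p[1]+.5)/3.2-.5+130)
a=np.array([-1,0]);ax=np.array([np.cos(np.radians(-74)),np.sin(np.radians(-74))]);la=np.array([-ax[1],ax[0]])
for p in((195,174),(216,251)):
    for z in(70,):
        X=onz("top",f(p),z)[:2]-[435.7,197.6];print(X,"along",X@ax,"lateral",X@la)
q=np.array([onz("top",f(p),23)[:2] for p in((225,187),(294,170),(301,219),(236,230))]);print(q.mean(0),(q.mean(0)-[435.7,197.6])@ax,(q.mean(0)-[435.7,197.6])@la)
im=cv2.imread("pics/top2.png");h=cv2.cvtColor(im,cv2.COLOR_BGR2HSV)
m=cv2.inRange(h,(165,60,60),(180,255,255))|cv2.inRange(h,(0,60,60),(6,255,255));m[:180]=0;m[206:]=0;m[:,:345]=0;m[:,380:]=0
pts=np.argwhere(m)[:,::-1];X=np.array([onz("top",p,22)[:2] for p in pts]).astype(np.float32);w=cv2.minAreaRect(X);print(X.mean(0),w,(np.array(w[0])-[435.7,197.6])@ax,(np.array(w[0])-[435.7,197.6])@la)
E
```

```text
[ 44.213 -77.233] along 86.4280820902383 lateral 21.212397096658815
[ -0.297 -89.613] along 86.06010792431893 lateral -24.986291397291925
[468.912  76.186] 125.8652128401957 -1.5405950788581182
[470.817  76.693] ((470.90472412109375, 76.87225341796875), (27.000768661499023, 40.41215133666992), 15.81375503540039) 125.75469549526015 0.56387597206738
```

The left half shows the two open jaws, with ends at about (195,174) and (216,251). They point at the undisturbed cassette, centre about (264,201). The lateral offset is about 1-2 mm, so I'll lower and slide on.

>>> {"method": "apply_moves", "body": {"series": [[0.435,[0,-0.1,0.5],0],[0.435,[0,-0.1,1.5],0],[0.435,[0,-0.1,3],0],[0.435,[0,-0.1,4],0],[0.435,[0,-0.1,4.5],0],[0.435,[0.1,-0.1,4.5],0],[0.435,[0.6,-0.1,4.5],0],[0.435,[1.2,-0.1,4.5],0],[0.435,[1.8,-0.1,4.5],0],[0.435,[2.1,-0.1,4.5],0],[0.435,[2.1,-0.1,4.5],0]]}}

```text
clock: 7.7
tool_pos: [442.4, 177.1, 31.8]
ee_rot: [-2.508, 1.892, -0.0]
contact_force: [-0.2, 0.2, -1.2]
grip_width: 49.6
grip_force: 4.3
```

```bash
python3 - <<'E'
from h import *
im=ctrl.grab_frame("top");cv2.imwrite("pics/top3.png",im[:,:,::-1])
cv2.imwrite("pics/top3c.png",cv2.resize(im[140:230,310:400,::-1],None,fx=6,fy=6,interpolation=2))
o=ctrl.get_obs();print(o["tool_pos"],o["contact_force"],o["grip_width"])
E
```

```text
[442.433 177.4    31.783] [ 1.153  0.083 -1.458] 49.296589328409674
```

View pics/top3c.png

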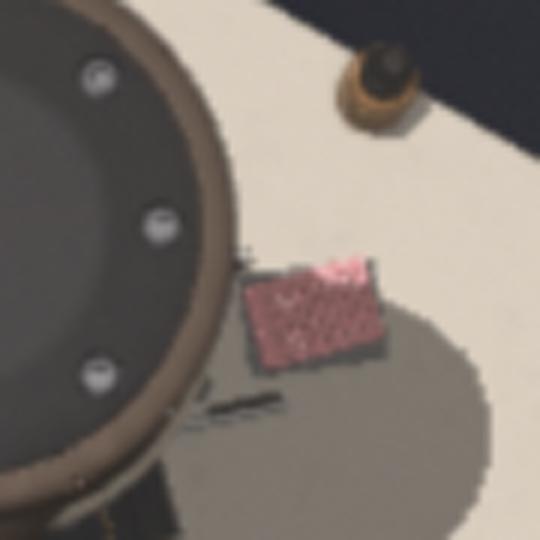

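Both jaws straddle the axis of the cassette: pad ends at about (250,258) and (285,397), cassette centre at (316,315). The gaps on each side are roughly equal at 7-8 mm, and about 30 mm remains to go forward.

>>> {"method": "apply_moves", "body": {"series": [[0.435,[0.2,0,0.05],0],[0.435,[0.6,0,0.05],0],[0.435,[1.0,0,0.05],0],[0.435,[1.5,0,0.05],0],[0.435,[2.0,0,0.05],0],[0.435,[2.5,0,0.05],0],[0.435,[2.9,0,0.05],0],[0.435,[3.0,0,0.05],0],[0.435,[3.0,0,0.05],0]]}}

```text
clock: 8.65
tool_pos: [450.6, 148.6, 31.1]
ee_rot: [-2.508, 1.891, -0.0]
contact_force: [-0.4, 0.8, -1.0]
grip_width: 49.6
grip_force: 4.3
```

```bash
python3 - <<'E'
from h import *
im=ctrl.grab_frame("top");cv2.imwrite("pics/top4.png",im[:,:,::-1])
cv2.imwrite("pics/top4c.png",cv2.resize(im[160:220,325:395,::-1],None,fx=8,fy=8,interpolation=2))
o=ctrl.get_obs();print(o["tool_pos"],o["contact_force"],o["grip_width"])
E
```

```text
[450.568 148.757  31.083] [ 0.343 -1.172 -1.023] 49.71743224999719
```

View pics/top4c.png

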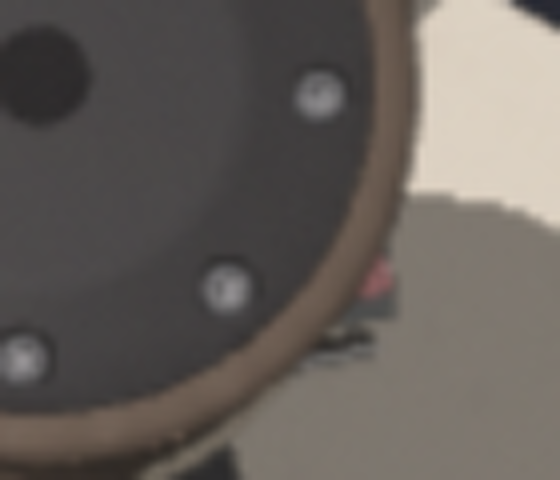

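The jaw end is at (372,335), about 7 mm short of the cassette's far end, and the cassette hasn't moved. Time to squeeze.

>>> {"method": "apply_moves", "body": {"series": [[0.45,[0,0,0],0],[0.46,[0,0,0],0],[0.47,[0,0,0],0],[0.48,[0,0,0],0],[0.49,[0,0,0],0],[0.5,[0,0,0],0],[0.51,[0,0,0],0],[0.52,[0,0,0],0],[0.54,[0,0,0],0],[0.56,[0,0,0],0],[0.58,[0,0,0],0],[0.6,[0,0,0],0],[0.6,[0,0,0],0],[0.6,[0,0,0],0]], "grip_force": 22}}

```text
clock: 10.1
tool_pos: [450.5, 148.8, 31.1]
ee_rot: [2.509, -1.891, -0.0]
contact_force: [-0.2, -0.2, -0.8]
grip_width: 43.4
grip_force: 22.0
```

>>> {"method": "apply_moves", "body": {"series": [[0.6,[0,0,-0.1],0],[0.6,[0,0,-0.4],0],[0.6,[0,0,-0.9],0],[0.6,[0,0,-1.6],0],[0.6,[0,0,-2.4],0],[0.6,[0,0,-3.3],0],[0.6,[0,0,-4.2],0],[0.6,[0,0,-5.1],0],[0.6,[0,0,-6.0],0],[0.6,[0,0,-6.9],0],[0.6,[0,0,-7.8],0],[0.6,[0,0,-8.7],0],[0.6,[0,0,-9.6],0],[0.6,[0,0,-10.3],0],[0.6,[0,0,-10.8],0],[0.6,[0,0,-11.1],0],[0.6,[0,0,-11.2],0],[0.6,[0,0,-11.2],0],[0.6,[0,0,-11.2],0],[0.6,[0,0,-11.2],0]]}}

```text
clock: 12.1
tool_pos: [450.3, 148.7, 142.7]
ee_rot: [2.508, -1.891, -0.0]
contact_force: [0.4, 0.9, -0.4]
grip_width: 43.5
grip_force: 22.0
```

```bash
python3 - <<'E'
from h import *
I=[ctrl.grab_frame(n)[:,:,::-1] for n in("top","scene")]
print([[(d["conf"],d["extent"]) for d in ctrl.outline_of("cassette_pink_center",n)] for n in("top","scene")])
cv2.imwrite("pics/both5.png",np.hstack([cv2.resize(I[0][130:230,300:425],None,fx=3.2,fy=3.2,interpolation=2),cv2.resize(I[1][120:220,270:395],None,fx=3.2,fy=3.2,interpolation=2)]))
for n in("top","scene"):print(proj(n,(470.5,77,131)),proj(n,(470.5,77,23)))
o=ctrl.get_obs();print(o["tool_pos"],o["contact_force"],o["grip_width"],o["grip_force"],np.abs(o["joint_vel"]).max())
E
```

```text
[[], []]
[367.31  185.647] [361.746 191.802]
[340.052 139.535] [337.785 179.477]
[450.473 148.813 142.938] [-0.178  0.306 -1.642] 43.584140030638515 21.989901065826416 0.0012306726486617703
```

View pics/both5.png

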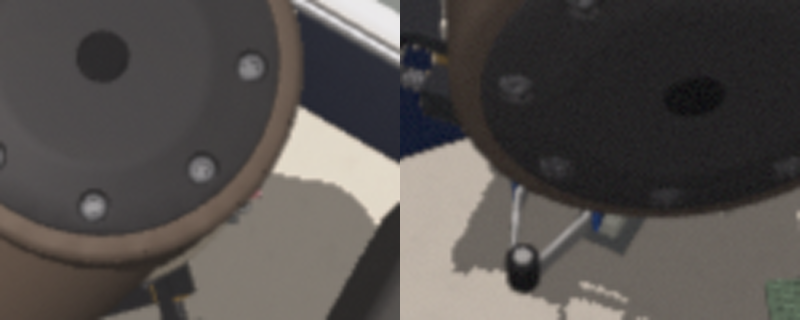

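The right half shows the white block of the stand bare at about (610,225). In the left half a pink corner sits beside the jaw end at (257,197), full-frame (380,191). That is within about 2 px of where a level cassette at 13 cm would project. The opening holds at 43.5 mm with 22 N, so I'm handing in.

```bash
python3 -c "
from plant import ctrl
print(ctrl.finish_job())"
```

```text
the job is handed in; nothing more can be done
None
```

The job is handed in at about 12 s: the arm is motionless, holding the pink cassette in the squeezed tongs with its underside about 12–13 cm above the desk; the arm hid most of it, so I judged that it is level from one visible corner and the steady 43.5 mm grip.

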